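# Press a flanged boss home over the sprung cone of a tacking jig and hold it

## Robot

A 6-joint arm with a two-finger parallel gripper is mounted at the origin on the work surface. World frame = base frame: x ahead of the robot, y to its left, z up, the work surface at z = 0. Lengths are in m, angles in rad, forces in N, time in s.
With the tool pointing down it reaches from about 0.35 to 0.775 m from the base axis. Payload 7.3 kg.
Tool frame: the origin (TCP) lies on the centre line of the jaws, within the pads' length; the fingertips stand 17 mm ahead of it and the grasp point (between the pads) lies 2 mm behind it (robot.tip_extent is the distance from the TCP to the fingertips, in m); z points along the fingers, y is the line along which they close (so a half turn about z gives the same grasp; the last joint's range is limited). The gripper opens to 92 mm and grips with 3 to 60 N. Pads are 19 mm wide; open, the fingers measure 130 mm over their backs; the gripper's body (75 mm by 190 mm) begins 47 mm behind the grasp point.
Start: joints at [-1.267, 0.342, 1.524, -0, 1.275, -0.146], TCP at [0.228, -0.473, 0.244] pointing down, gripper open.
Joint ranges: [-2.53, 2.53], [-0.77, 2.02], [0.04, 2.7], [-1, 4.14], [0.28, 2.66], [-3.11, 3.11]. Speed limits (rad/s): [2.57, 2.57, 3.14, 3.14, 3.14, 3.14].

## Interface

Orientations are given as [roll, pitch, yaw] about the fixed x, y, z axes, in that order (R = Rz(yaw) Ry(pitch) Rx(roll)).
In Python, from cell import robot gives the robot as it stands.
- The arm moves only by the tool step_arm, never from a script. Its argument "motion" is a list of rows, each a list of 2 entries, a list of its own where there are three numbers: the shift along the tool's x, y, z in units of 60 mm (1.0 is 60 mm), then the turn about the tool's z in rad. In form: [[[x, y, z], spin], ...]. A call has 1 to 10 rows; each row is the pose to reach, as a shift and turn from the pose commanded when the call began, along the tool's axes at that moment; what a row does not reach only later rows make up. A row lasts 1/8 s, in which the tool goes at most 62.5 mm and 10.7 degrees, less where a joint would pass 70% of its speed; a pose out of reach is approached as far as the arm can. A call with a gripper value outside its range is refused whole. "hand" is the closure in counts, from 0 (fully open) to 255 (shut), set as the call begins (left out, the last holds). The fingers move at their own pace and stop on an object; "squeeze" is the grip in N (left out, the last holds). Time passes only in rows, so rows that repeat a pose let the fingers close. It gives the time, the measured TCP pose, the force, the opening and the grip force at its end, in the units of the state.
- robot.observe(): the state, without advancing time (a new reading comes with each control period).
- robot.read_camera(name): name is "scene" or "top" or "wrist"; returns a dict with "pixels" (384x512x3 uint8, red, green, blue), "intrinsics" (3x3 intrinsics, pixels), "k1" (the pictures are not rectified: a ray, as slopes to the right and down, at radius r is drawn at 1 + k1 r^2 times it, then the intrinsics apply), "xyz" and "rotation" of the camera in the world; the wrist camera has in their place "T_tool_cam" (4x4, takes a point from camera to tool coordinates, whose origin is the TCP and whose axes are the flange's). Camera axes: x right, y up, looking along -z (the intrinsics and any distortion apply to the point x, -y, -z); pixel columns grow to the right and rows downward; lengths in m; the calibration is good to about 2 mm. A picture is of the moment at which its call begins: read the wrist's pose just before it. There is no depth.
- robot.hand_in(): hands the job in; it is judged then, once.
The state is a dict: "time": time; "qpos": joint angles; "qvel": joint speeds; "joint_efforts": joint torques, N m; "tool_pos": TCP position; "tool_rot": TCP orientation; "contact_force": force on the tool from outside, world axes, zero at the start; "torque": the same for the moment, N m; "opening": finger opening in m; "grip_force": force on a finger pad.
Only numpy, scipy, OpenCV 4.12 (cv2) and the standard library are available. Lean on these libraries where they do the work, as an engineer would, in place of code of your own. Each camera call takes 0.05 s, during which the arm holds its last target. There are 200 camera calls.

## Task

Lift the flanged boss (the hat-shaped bright steel part) up off its post on the blue stand, set it flange down over the brass sprung cone of the tacking jig, and press it straight down against the spring until its flange sits flat and tight on the clamped mounting plate, centred on the hole. Finish while still holding it pressed home there, ready for tacking: do not let go or ease off. Leave the other parts and tools where they are.

Things in the scene. Friction and masses are not known exactly. Their poses are not given: they have to be found in the camera images.
- boss_mid (a point): flanged boss, a hat-shaped bright steel part: round flange 72 mm across, 10 mm thick, at the bottom; round neck 46 mm across above it; 46 mm tall in all; bore 30 mm right through; 0.4 to 0.65 kg. The point is on its axis half-way up, 23 mm above the flange's underside; z up. It starts flange down on the stand's deck with a post (any of the three) up through its bore
- rack: blue storage stand, fixed, on the left or the right: flat bar 330 by 90 mm, its upper face (deck) 20 mm above the bench, with three upright posts 18 mm thick rising 65 mm above the deck, at the middle and 110 mm either side along y. Each post carries one part. Origin at its centre on the bench; y runs along the bar
- mount_plate: square steel plate for the boss, 150 by 150 by 8 mm, clamped in the fixed tacking jig. Origin: centre of its 37 mm hole on the UPPER face, 80 mm above the bench, level; z up; x to the edge with two red-handled toggle clamps, which press 64 mm out along x, 38 mm either side, and rise 35 mm above it. Within 60 mm of the hole's centre only the cone stands up
- cone (a joint): brass sprung centring cone in the plate's hole: point 31 mm above the plate at rest, 34 mm across at the foot, sides 30 deg from vertical. Value: how far pressed down, m, 0 to 0.020. Spring: 8 N to start, then 0.4 N per mm. It carries the boss's weight with the flange about 12 mm above the plate; flange down on the plate (hard stop) is about 0.011, spring 13 N
- hammer: a hammer with a handle about 0.3 m long lying on the bench; origin midway along it, on its underside
- brush: a wooden hand wire brush, 270 mm long, bristles down on the bench; origin near its middle, at bench height
- wrench: a steel spanner lying on the bench; origin near its middle, on its underside
- magnet: a red triangular welding magnet standing on the bench, 110 mm long, 24 mm thick, 110 mm high; origin at the centre of its underside
- grinder: a green and black angle grinder, about 0.35 m long, lying on the bench at the side; origin on its underside
- sleeve_mid (a point): a plain copper-coloured tube on another post of the stand, 42 mm across, 55 mm tall; the point is its centre. Not the part to take
- spacer_mid (a point): a dark flat steel ring on another post of the stand, 72 mm across, 16 mm thick; the point is its centre. Not the part to take
Mind the look-alikes: they are no part of the job. Of the things that look like the part that bears boss_mid, the largest one is meant.

How it is judged:
On the way, in this order (a step that is already met when the one before it is completed fails the run):
1. the boss is lifted up off its post, clear of the post's top (z of boss_mid in the frame of rack above 0.11 m and contact force between the fingers and boss above 1 N), for 0.1 s.
2. the boss is pressed down over the cone, its flange flat on the plate (z of boss_mid in the frame of mount_plate below 0.025 m and horizontal distance between boss_mid and mount_plate below 0.004 m and angle between the z axis of boss_mid and the z axis of mount_plate, either way round below 0.05 rad and value of joint cone above 0.009 m and contact force between boss and mount_plate above 2 N and contact force between the fingers and boss above 2 N), for 0.5 s.
At the end, for the whole second after the job is handed in: Fingers still holding the boss pressed home, at rest: flange within 2 mm of the plate and bearing on it with over 2 N, axis within 4 mm of the hole centre and 0.05 rad of square, cone pressed in over 9 mm, fingers on the boss with over 2 N, through the last second (all of step 2 and linear speed of boss below 0.02 m/s); the arm keeps its last pose, push and grip.
It fails at once if a tool on the bench is moved by more than 40 mm (distance of any of hammer, brush, wrench, magnet, grinder from where it was at the start of the episode above 0.04 m).
It fails at once if the sleeve or the spacer is moved by more than 40 mm (distance of any of sleeve_mid, spacer_mid from where it was at the start of the episode above 0.04 m).
It also fails if it takes over 48 s, if anything falls off the work surface, if the arm or the gripper's body presses on something with over 40 N, if the wrist force passes 120 N, or if a joint passes its speed limit or range.

## Working session

There is one attempt and no reset: what is moved stays moved. The work goes in short steps, Python scripts to look and compute and a tool call to move; the robot and the scene stay as the last step left them, time stands still between calls to the robot, and variables do not carry over. Pictures are saved under pics/ and viewed, at most 10 in all, crops included, and the job is handed in when it is done.

Besides the shell and the picture viewer there is one more tool, called after ">>>" by a JSON object that holds its "name" and its "arguments". step_arm: Moves the arm, as the interface text tells. Its arguments: {"type":"object","properties":{"motion":{"type":"array"},"hand":{"type":"number"},"squeeze":{"type":"number"}},"required":["motion"]}

```bash
mkdir -p pics; cat > h.py <<'E'
import numpy as np, cv2
from cell import robot
from scipy.spatial.transform import Rotation as R
def snap(n):
    s=robot.observe(); c=robot.read_camera(n)
    if 'T_tool_cam' in c:
        T=np.eye(4);T[:3,3]=s['tool_pos'];r=np.array(s['tool_rot']);T[:3,:3]=r if r.ndim==2 else R.from_euler('xyz',r).as_matrix()
        M=T@np.array(c['T_tool_cam']);c['xyz'],c['rotation']=M[:3,3],M[:3,:3]
    c['xyz']=np.array(c['xyz']);q=np.array(c['rotation'])
    c['rotation']=q if q.shape==(3,3) else R.from_euler('xyz',q).as_matrix()
    return s,c
def ray(c,uv):
    u=cv2.undistortPoints(np.array([[uv]],float),np.array(c['intrinsics']),np.array([c['k1'],0,0,0,0.]))[0,0]
    return c['rotation']@np.array([u[0],-u[1],-1])
def plane(c,uv,z):
    d=ray(c,uv);return c['xyz']+d*(z-c['xyz'][2])/d[2]
def save(c,f,crop=None,k=1):
    p=c['pixels'][...,::-1]
    if crop: p=p[crop[1]:crop[3],crop[0]:crop[2]]
    cv2.imwrite('pics/'+f,cv2.resize(p,None,fx=k,fy=k,interpolation=cv2.INTER_CUBIC))
E
python3 - <<'E'
from h import *
for n in('top','scene'):
    s,c=snap(n);save(c,n+'1.png',k=1.5);print(n,c['xyz'],c['rotation'].round(3).tolist(),c['intrinsics'],c['k1'])
print(s)
E
```

```text
top [ 0.4334405  -0.03351686  1.34469258] [[0.019, 0.997, -0.071], [-1.0, 0.019, -0.003], [-0.002, 0.071, 0.997]] [[415.9420814    0.         250.36191127]
 [  0.         415.9420814  197.28741008]
 [  0.           0.           1.        ]] -0.11593916184230231
scene [ 0.88382873 -0.60310639  1.1240127 ] [[0.836, -0.463, 0.294], [0.548, 0.691, -0.471], [0.015, 0.555, 0.831]] [[400.18154326   0.         255.04116318]
 [  0.         400.18154326 188.8301956 ]
 [  0.           0.           1.        ]] -0.13106008264826083
{'time': 0.05, 'qpos': array([-1.26700201e+00,  3.42730784e-01,  1.52500881e+00,  3.28545930e-05,
        1.27540245e+00, -1.46040560e-01]), 'qvel': array([ 0.00099135,  0.00020739,  0.00015488, -0.00056673,  0.00091906,
        0.00043061]), 'joint_efforts': array([ 1.81815387e-03, -4.32423592e+01, -2.44990665e+01,  7.18332594e-02,
        5.24596986e-02, -5.33606772e-05]), 'tool_pos': array([ 0.2281742 , -0.47240381,  0.24304363]), 'tool_rot': array([-3.14006432e+00, -2.56553525e-04,  4.49825087e-01]), 'contact_force': array([ 0.91277749,  0.39998715, -0.73818555]), 'torque': array([0.01437072, 0.03833013, 0.01915983]), 'grip_force': 0.0, 'opening': 0.09189004712968687}
```

View pics/top1.png

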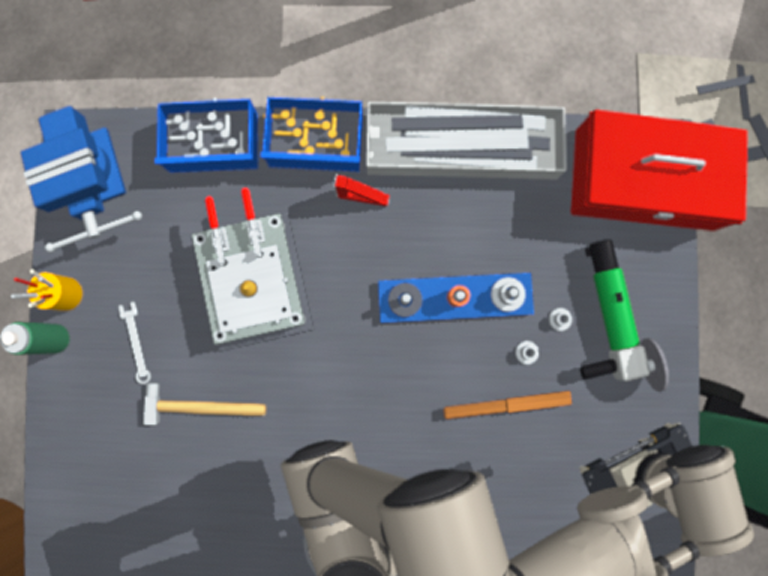

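View pics/scene1.png

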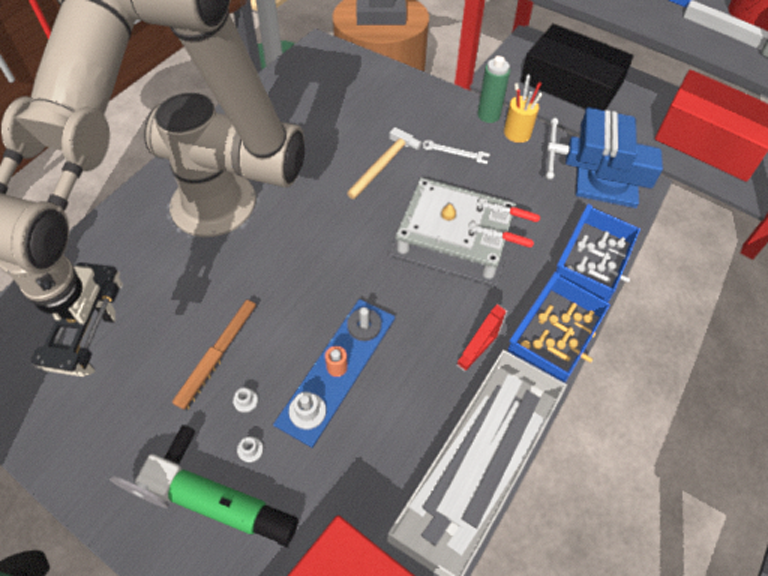

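The top view shows the boss on the rack's right-hand post at about (510,293) in the 1.5x picture. The sleeve is at (459,296), the spacer at (405,298) and the cone at (248,288), with the clamps on its far side. The small flanged parts at (560,318) and (527,352) are look-alikes.

```bash
cat >> h.py <<'E'
def blob(c,lo,hi,box):
    h=cv2.cvtColor(c['pixels'],cv2.COLOR_RGB2HSV);m=cv2.inRange(h,np.array(lo),np.array(hi))
    k=np.zeros_like(m);x0,y0,x1,y1=box;k[y0:y1,x0:x1]=m[y0:y1,x0:x1]
    cs=cv2.findContours(k,cv2.RETR_EXTERNAL,cv2.CHAIN_APPROX_NONE)[0]
    return max(cs,key=cv2.contourArea)
def cen(k):
    m=cv2.moments(k);return np.array([m['m10']/m['m00'],m['m01']/m['m00']])
E
python3 - <<'E'
from h import *
s,c=snap('top'); s2,d=snap('scene')
def tri(u,v):
    a,b=ray(c,u),ray(d,v);A=np.c_[a,-b];t=np.linalg.lstsq(A,d['xyz']-c['xyz'],rcond=None)[0]
    p,q=c['xyz']+t[0]*a,d['xyz']+t[1]*b;return (p+q)/2,np.linalg.norm(p-q)
k=blob(c,(100,140,60),(125,255,255),(240,170,370,225));x,y,w,h=cv2.boundingRect(k)
bx=cv2.boxPoints(cv2.minAreaRect(k));P=np.array([plane(c,p,.02) for p in bx]);print('rack corners',P.round(3).tolist(),'c',P.mean(0).round(4))
B=blob(c,(0,0,150),(180,60,255),(322,175,358,218));print('boss',cv2.minEnclosingCircle(B),cv2.contourArea(B))
(u,r)=cv2.minEnclosingCircle(B);print(plane(c,u,.03).round(4),'diam',2*r/416*1.31)
g=[blob(q,(12,110,60),(30,255,255),b) for q,b in((c,(140,170,190,210)),(d,(280,125,320,155)))]
print('cone',[cen(q) for q in g],[cv2.contourArea(q) for q in g],tri(cen(g[0]),cen(g[1])),plane(c,cen(g[0]),.09))
E1=blob(c,(0,0,190),(180,40,255),(125,150,215,235));b=cv2.boxPoints(cv2.minAreaRect(E1));P=np.array([plane(c,p,.08) for p in b]);print('plate',P.round(3).tolist(),P.mean(0))
vis=c['pixels'].copy();cv2.drawContours(vis,[k,B,g[0],E1],-1,(255,0,255),1);c['pixels']=vis;save(c,'t2.png',(120,140,370,240),3.2)
E
```

```text
rack corners [[0.561, -0.033, 0.02], [0.585, -0.362, 0.02], [0.495, -0.367, 0.02], [0.472, -0.039, 0.02]] c [ 0.5283 -0.2001  0.02  ]
boss ((338.3235168457031, 196.05882263183594), 11.18527603149414) 355.0
[ 0.5357 -0.3096  0.03  ] diam 0.07044572885219869
cone [array([165.47761194, 191.80099502]), array([298.76507937, 141.19047619])] [67.0, 52.5] (array([0.53417508, 0.22893892, 0.08907462]), np.float64(0.00016060161716872912)) [0.53416655 0.22879393 0.09      ]
plate [[0.646, 0.356, 0.08], [0.689, 0.172, 0.08], [0.467, 0.116, 0.08], [0.423, 0.297, 0.08]] [0.55601959 0.23510504 0.08      ]
```

View pics/t2.png

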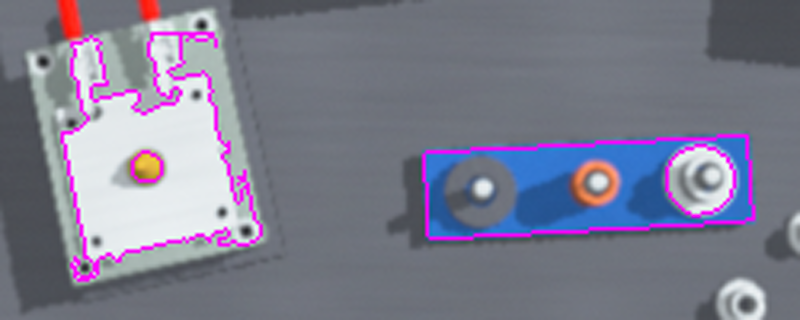

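The masks fit. The rack yaw is about 0.07, the boss is at about (0.536, -0.310) and agrees with the post position from the rack's outline, and the cone is at (0.534, 0.229) with a sensible height in both views. I'll move above the boss and look from near.

>>> {"name": "step_arm", "arguments": {"motion": [[[1, 0, 0.1], 0.05], [[2, -0.05, 0.2], 0.15], [[3, -0.1, 0.3], 0.25], [[4, -0.15, 0.4], 0.35], [[5, -0.2, 0.5], 0.38], [[5.8, -0.2, 0.6], 0.38], [[5.8, -0.2, 0.6], 0.38], [[5.8, -0.2, 0.6], 0.38], [[5.8, -0.2, 0.6], 0.38]], "hand": 0}}

```text
time: 1.32
tool_pos: [0.5354, -0.3116, 0.208]
tool_rot: [3.141, 0.0, 0.068]
contact_force: [-0.0, -0.3, -0.2]
opening: 0.0915
grip_force: 0.0
```

```bash
python3 - <<'E'
from h import *
s,c=snap('wrist');save(c,'w1.png',k=1.5);print(s['time'],s['tool_pos'],s['tool_rot'],c['xyz'],c['rotation'].round(2).tolist(),c['intrinsics'][0],s['contact_force'])
E
```

```text
1.325 [ 0.53544442 -0.31161844  0.20803421] [3.14123587e+00 6.74470744e-05 6.81879105e-02] [ 0.60069    -0.30568767  0.34959849] [[0.07, 0.97, 0.25], [-1.0, 0.07, 0.02], [-0.0, -0.25, 0.97]] [343.68444438   0.         257.59985725] [-0.03352119 -0.34761514 -0.20913009]
```

View pics/w1.png

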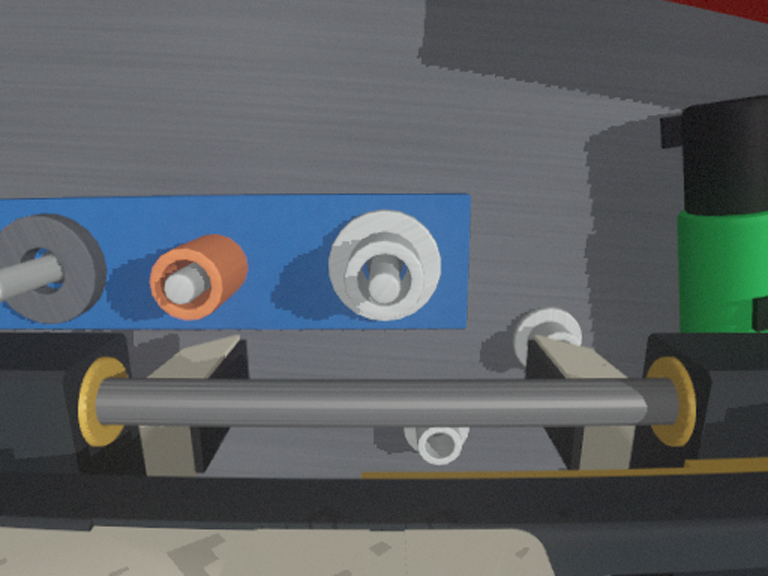

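The wrist view shows the boss's flange at about (385,265) in the 1.5x picture, its neck rim at (384,277) and its post top at (384,288). I'll compute the boss position from this view.

```bash
python3 - <<'E'
from h import *
s,c=snap('wrist')
k=blob(c,(0,0,120),(180,50,255),(210,132,302,218))
e=cv2.fitEllipse(k);print(e,cv2.contourArea(k),plane(c,e[0],.03),'d',[plane(c,(e[0][0]+sg*e[1][1]/2,e[0][1]),.03)[1] for sg in(-1,1)])
print('neck',plane(c,(255.7,184.7),.066),'post',plane(c,(256,192),.085))
E
```

```text
((255.94464111328125, 176.4578094482422), (72.87371826171875, 73.93270874023438), 89.45337677001953) 4227.5 [ 0.53500776 -0.30844611  0.03      ] d [np.float64(-0.27342552819238924), np.float64(-0.3434540995952771)]
neck [ 0.53528684 -0.30840637  0.066     ] post [ 0.53374636 -0.30885887  0.085     ]
```

>>> {"name": "step_arm", "arguments": {"motion": [[[0, -0.05, 0.7], 0], [[0, -0.05, 1.4], 0], [[0, -0.05, 2.0], 0], [[0, -0.05, 2.4], 0], [[0, -0.05, 2.6], 0], [[0, -0.05, 2.6], 0], [[0, -0.05, 2.6], 0]], "hand": 0}}

```text
time: 2.3
tool_pos: [0.5368, -0.3083, 0.0531]
tool_rot: [3.14, -0.002, 0.07]
contact_force: [-0.1, -0.3, -0.1]
opening: 0.0917
grip_force: 0.0
```

>>> {"name": "step_arm", "arguments": {"motion": [[[0, 0, 0], 0], [[0, 0, 0], 0], [[0, 0, 0], 0], [[0, 0, 0], 0], [[0, 0, 0], 0], [[0, 0, 0], 0], [[0, 0, 0], 0], [[0, 0, 0], 0]], "hand": 255, "squeeze": 55}}

```text
time: 3.3
tool_pos: [0.5364, -0.308, 0.0518]
tool_rot: [3.141, -0.0, 0.07]
contact_force: [1.1, -2.7, -1.2]
opening: 0.045
grip_force: 55.0
```

>>> {"name": "step_arm", "arguments": {"motion": [[[0, 0, -0.2], 0], [[0, 0, -0.6], 0], [[0, 0, -1.1], 0], [[0, 0, -1.6], 0], [[0, 0, -2.0], 0], [[0, 0, -2.5], 0], [[0, 0, -2.8], 0], [[0, 0, -2.8], 0], [[0, 0, -2.8], 0]]}}

```text
time: 4.42
tool_pos: [0.5356, -0.307, 0.2185]
tool_rot: [-3.14, 0.002, 0.07]
contact_force: [0.3, -0.2, -6.9]
opening: 0.0454
grip_force: 55.0
```

```bash
python3 - <<'E'
from h import *
s,c=snap('wrist');save(c,'w2.png',k=1.5);print(s['tool_pos'],s['tool_rot'],s['contact_force'],s['opening'])
T=np.array(c['T_tool_cam']);print(T.round(4).tolist())
E
```

```text
[ 0.53557591 -0.30699277  0.2184745 ] [-3.13973316e+00  2.04675050e-03  6.99745015e-02] [ 0.2729387  -0.17470027 -6.92402361] 0.04537580470380051
[[-0.0004, 0.9685, 0.2492, 0.0655], [1.0, 0.0002, 0.001, -0.0014], [0.0009, 0.2492, -0.9685, -0.1416], [0.0, 0.0, 0.0, 1.0]]
```

View pics/w2.png

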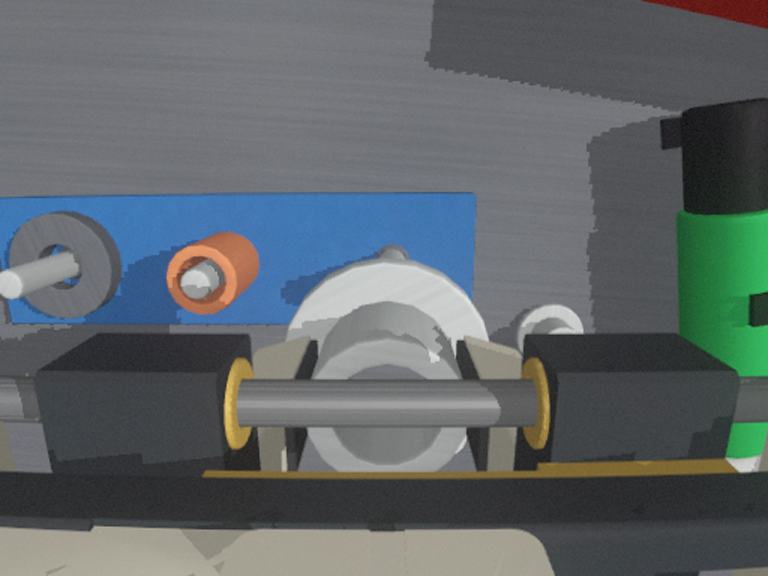

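The boss is held, with the flange arc from (288,335) over (387,263) to (487,335) in the 1.5x picture, and the weight shows as about 7 N. I'll fit its centre in tool coordinates.

```bash
cat >> h.py <<'E'
from scipy.optimize import least_squares
def flange(c,ztool=.0218):
    T=np.array(c['T_tool_cam']);c=dict(c,xyz=T[:3,3],rotation=T[:3,:3])
    h=cv2.cvtColor(c['pixels'],cv2.COLOR_RGB2HSV)
    g=cv2.GaussianBlur(h[...,2].astype(float)-h[...,1],(3,3),0)
    P=[]
    for u in range(197,322,2):
        if 250<u<276: continue
        col=g[165:228,u];d=np.diff(col);v=165+np.argmax(d)+.5
        P.append(plane(c,(u,v),ztool)[:2])
    P=np.array(P)
    f=lambda p:np.hypot(*(P-p[:2]).T)-p[2]
    r=least_squares(f,[0,0,.036],loss='soft_l1',f_scale=.0005);q=least_squares(lambda p:f([*p,.036]),r.x[:2],loss='soft_l1',f_scale=.0005)
    return r.x,q.x,np.median(abs(f(r.x)))
E
python3 - <<'E'
from h import *
s,c=snap('wrist');print(flange(c))
E
```

```text
(array([ 0.00012247, -0.00153348,  0.03419289]), array([-0.00201539, -0.00162691]), np.float64(0.0001118541325047552))
```

>>> {"name": "step_arm", "arguments": {"motion": [[[0, -0.4, 0], 0], [[-0.1, -1.1, -0.1], -0.02], [[-0.2, -2.0, -0.1], -0.05], [[-0.3, -2.9, -0.1], -0.08], [[-0.4, -3.8, -0.1], -0.1], [[-0.5, -4.7, -0.1], -0.12], [[-0.6, -5.6, -0.1], -0.14], [[-0.65, -6.4, -0.1], -0.16], [[-0.7, -7.1, -0.1], -0.17], [[-0.73, -7.7, -0.1], -0.17]]}}

```text
time: 5.78
tool_pos: [0.4594, 0.1517, 0.2251]
tool_rot: [-3.141, 0.001, 0.241]
contact_force: [1.1, -0.4, -5.4]
opening: 0.0455
grip_force: 55.0
```

>>> {"name": "step_arm", "arguments": {"motion": [[[-0.1, -0.5, 0], 0], [[-0.17, -0.98, 0], 0], [[-0.17, -0.98, 0], 0], [[-0.17, -0.98, 0], 0], [[-0.17, -0.98, 0], 0]]}}

```text
time: 6.4
tool_pos: [0.4367, 0.2041, 0.2255]
tool_rot: [3.141, 0.0, 0.239]
contact_force: [-0.2, -1.6, -5.9]
opening: 0.0451
grip_force: 55.0
```

```bash
python3 - <<'E'
from h import *
s,c=snap('wrist');save(c,'w3.png',k=1.5);print(s['tool_pos'],s['tool_rot'],s['contact_force'],s['opening'],flange(c))
E
```

```text
[0.43672091 0.20408441 0.22551183] [3.14125991e+00 3.26803951e-04 2.38695138e-01] [-0.2032328  -1.56980507 -5.92145866] 0.04507667021468152 (array([-0.00274743, -0.00135909,  0.03578587]), array([-0.00300275, -0.00136246]), np.float64(0.00023162832058370997))
```

View pics/w3.png

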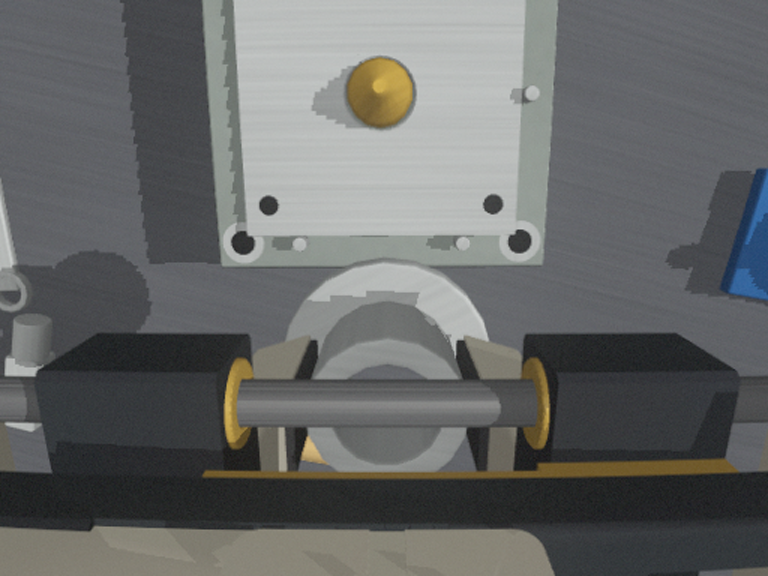

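The cone is clear at about (380,92) in the 1.5x picture, its foot circle fully visible on the plate. The plate is square to the image and the boss is held as before. I'll measure the foot and compare it with the boss.

```bash
python3 - <<'E'
from h import *
s,c=snap('wrist')
k=blob(c,(10,110,40),(32,255,255),(210,20,300,100));e=cv2.fitEllipse(k);print(e)
w=plane(c,e[0],.08);w1=[plane(c,(e[0][0]+q*e[1][1]/2,e[0][1]),.08) for q in(-1,1)]
print('hole world',w,'dia',np.linalg.norm(w1[0]-w1[1]))
m=R.from_euler('xyz',s['tool_rot']).as_matrix()
t=m.T@(w-s['tool_pos']);b=np.array(flange(c)[1]);print('tool',t,'boss',b,'shift/60',(t[:2]-b)/.06)
# bias-free top estimate
t2=m.T@(np.array([.5342,.2289,.089])-s['tool_pos']);print('from top cam',t2)
# plate edge direction
h=cv2.cvtColor(c['pixels'],cv2.COLOR_RGB2HSV)
a=[plane(c,(q[0]/1.5,q[1]/1.5),.08) for q in((268,205),(493,204))];d=m.T@(a[1]-a[0]);print('holes line in tool',d)
E
```

```text
((253.0036163330078, 61.024478912353516), (42.24094772338867, 44.6971321105957), 174.8365478515625)
hole world [0.53270656 0.23306309 0.08      ] dia 0.03541217043129297
tool [ 0.10010414 -0.00548702  0.14553471] boss [-0.00308381 -0.00142888] shift/60 [ 1.71979919 -0.0676357 ]
from top cam [ 0.10056936 -0.00108663  0.13653572]
holes line in tool [4.75116125e-04 1.24700350e-01 3.13483875e-05]
```

>>> {"name": "step_arm", "arguments": {"motion": [[[0.3, -0.04, 0.3], 0], [[0.6, -0.07, 0.7], 0], [[0.6, -0.07, 0.9], 0], [[0.6, -0.07, 0.9], 0], [[0.6, -0.07, 0.9], 0], [[0.6, -0.07, 0.9], 0]]}}

```text
time: 7.25
tool_pos: [0.4706, 0.2175, 0.1727]
tool_rot: [3.142, -0.002, 0.24]
contact_force: [0.4, 0.9, -5.0]
opening: 0.0449
grip_force: 55.0
```

```bash
python3 - <<'E'
from h import *
s,c=snap('wrist');save(c,'w4.png',k=1.5)
k=blob(c,(10,110,40),(32,255,255),(195,10,315,160));e=cv2.fitEllipse(k);print(e,cv2.boundingRect(k))
w=plane(c,e[0],.08);w1=[plane(c,(e[0][0]+q*e[1][1]/2,e[0][1]),.08) for q in(-1,1)]
print(s['tool_pos'],s['tool_rot'],'hole world',w,'dia',np.linalg.norm(w1[0]-w1[1]))
m=R.from_euler('xyz',s['tool_rot']).as_matrix()
t=m.T@(w-s['tool_pos']);f=flange(c);print(f,'tool',t,'shift/60',(t[:2]-f[1])/.06)
E
```

```text
((260.04412841796875, 109.65911102294922), (50.79168701171875, 51.39102554321289), 0.9400091767311096) (235, 84, 51, 53)
[0.47061627 0.21748154 0.17266046] [ 3.14156430e+00 -1.69788626e-03  2.39771712e-01] hole world [0.53185452 0.23264403 0.08      ] dia 0.03418744137733338
(array([-0.00276797, -0.0017053 ,  0.03558651]), array([-0.00325404, -0.00174345]), np.float64(0.000133406433883064)) tool [ 0.06292975 -0.00018844  0.09276743] shift/60 [1.10306307 0.02591676]
```

View pics/w4.png

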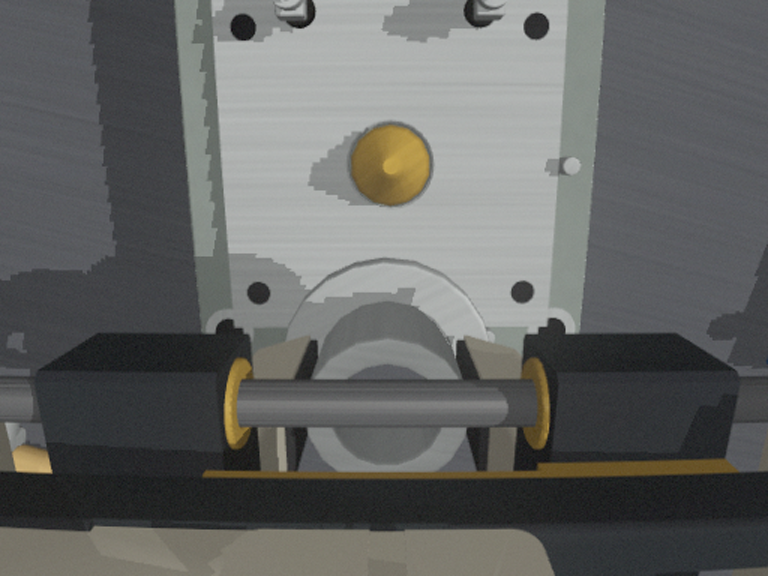

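The cone foot is sharp at (391,164) in the 1.5x picture and reads 34 mm across, as it should. The boss is unchanged in the jaws. The shift to go is +1.10 in x and +0.03 in y.

>>> {"name": "step_arm", "arguments": {"motion": [[[0.4, 0.01, 0], 0], [[0.8, 0.02, 0], 0], [[1.1, 0.03, 0], 0], [[1.1, 0.03, 0], 0], [[1.1, 0.03, 0.2], 0], [[1.1, 0.03, 0.4], 0], [[1.1, 0.03, 0.55], 0], [[1.1, 0.03, 0.65], 0], [[1.1, 0.03, 0.65], 0], [[1.1, 0.03, 0.65], 0]]}}

```text
time: 8.55
tool_pos: [0.5353, 0.2315, 0.133]
tool_rot: [3.142, -0.001, 0.24]
contact_force: [-0.1, -0.1, -5.6]
opening: 0.0456
grip_force: 55.0
```

>>> {"name": "step_arm", "arguments": {"motion": [[[0, 0, 0], 0], [[0, 0, 0.05], 0], [[0, 0, 0.1], 0], [[0, 0, 0.15], 0], [[0, 0, 0.2], 0], [[0, 0, 0.2], 0], [[0, 0, 0.2], 0]]}}

```text
time: 9.43
tool_pos: [0.5349, 0.2315, 0.1212]
tool_rot: [-3.141, -0.0, 0.24]
contact_force: [-4.4, 0.6, 3.2]
opening: 0.0453
grip_force: 55.0
```

Contact with the spring, about 9 N up. The cone pushes the boss toward -x, so it sits slightly too far along +x. I'll ease it back and watch the lateral force.

>>> {"name": "step_arm", "arguments": {"motion": [[[-0.02, 0, 0], 0], [[-0.02, 0, 0], 0], [[-0.02, 0, 0], 0], [[-0.02, 0, 0], 0]]}}

```text
time: 9.93
tool_pos: [0.5345, 0.2314, 0.121]
tool_rot: [-3.141, -0.002, 0.24]
contact_force: [0.4, 3.0, 2.0]
opening: 0.0454
grip_force: 55.0
```

>>> {"name": "step_arm", "arguments": {"motion": [[[-0.02, 0, 0], 0], [[-0.02, 0, 0], 0], [[-0.02, 0, 0], 0], [[-0.02, 0, 0], 0]]}}

```text
time: 10.42
tool_pos: [0.5341, 0.2313, 0.1213]
tool_rot: [-3.141, -0.004, 0.24]
contact_force: [3.7, 4.3, 2.8]
opening: 0.0448
grip_force: 55.0
```

>>> {"name": "step_arm", "arguments": {"motion": [[[0.015, -0.02, 0], 0], [[0.015, -0.02, 0], 0], [[0.015, -0.02, 0], 0], [[0.015, -0.02, 0], 0]]}}

```text
time: 10.92
tool_pos: [0.5341, 0.2316, 0.1209]
tool_rot: [3.14, -0.002, 0.24]
contact_force: [5.4, -2.0, 2.9]
opening: 0.0453
grip_force: 55.0
```

```bash
python3 - <<'E'
from h import *
F=[];P=[]
for i in range(6):
    s,c=snap('wrist');F.append(s['contact_force']);P.append([*s['tool_pos'],*s['tool_rot'][1:],flange(c)[1][0]])
print(np.round(F,1),np.round(P,4))
E
```

```text
[[ 5.4 -2.   2.9]
 [ 5.3 -1.9  2.8]
 [ 4.9 -2.2  3. ]
 [ 5.  -2.7  3.2]
 [ 5.1 -1.9  3.6]
 [ 5.7 -2.   2.6]] [[ 0.5341  0.2316  0.1209 -0.0016  0.2397 -0.0031]
 [ 0.5341  0.2316  0.1209 -0.0016  0.2397 -0.0031]
 [ 0.5341  0.2316  0.1209 -0.0016  0.2397 -0.0031]
 [ 0.5341  0.2316  0.1209 -0.0016  0.2396 -0.0031]
 [ 0.5341  0.2316  0.1209 -0.0016  0.2396 -0.0031]
 [ 0.5341  0.2316  0.1209 -0.0016  0.2396 -0.0031]]
```

>>> {"name": "step_arm", "arguments": {"motion": [[[0.015, 0.007, 0], 0], [[0.015, 0.007, 0], 0], [[0.015, 0.007, 0.04], 0], [[0.015, 0.007, 0.08], 0], [[0.015, 0.007, 0.1], 0], [[0.015, 0.007, 0.12], 0], [[0.015, 0.007, 0.12], 0], [[0.015, 0.007, 0.12], 0]], "squeeze": 60}}

```text
time: 12.22
tool_pos: [0.5343, 0.2316, 0.1136]
tool_rot: [3.141, -0.0, 0.24]
contact_force: [2.8, -3.5, 5.6]
opening: 0.0453
grip_force: 60.0
```

>>> {"name": "step_arm", "arguments": {"motion": [[[0, 0, 0.02], 0], [[0, 0, 0.03], 0], [[0, 0, 0.03], 0], [[0, 0, 0.03], 0]]}}

```text
time: 12.72
tool_pos: [0.5343, 0.2317, 0.1119]
tool_rot: [3.141, -0.0, 0.24]
contact_force: [2.0, -4.1, 6.5]
opening: 0.0455
grip_force: 60.0
```

>>> {"name": "step_arm", "arguments": {"motion": [[[0.007, 0.015, 0], 0], [[0.007, 0.015, 0.01], 0], [[0.007, 0.015, 0.02], 0], [[0.007, 0.015, 0.02], 0], [[0.007, 0.015, 0.02], 0]]}}

```text
time: 13.35
tool_pos: [0.5345, 0.2316, 0.1117]
tool_rot: [-3.141, -0.0, 0.24]
contact_force: [-0.6, -1.8, 14.2]
opening: 0.0453
grip_force: 60.0
```

>>> {"name": "step_arm", "arguments": {"motion": [[[0, 0, 0.01], 0], [[0, 0, 0.02], 0], [[0, 0, 0.02], 0], [[0, 0, 0.02], 0]]}}

```text
time: 13.85
tool_pos: [0.5345, 0.2316, 0.1116]
tool_rot: [-3.141, -0.001, 0.24]
contact_force: [-3.0, -3.1, 21.6]
opening: 0.0453
grip_force: 60.0
```

>>> {"name": "step_arm", "arguments": {"motion": [[[0, 0, 0], 0], [[0, 0, 0], 0], [[0, 0, 0], 0], [[0, 0, 0], 0], [[0, 0, 0], 0], [[0, 0, 0], 0], [[0, 0, 0], 0], [[0, 0, 0], 0]]}}

```text
time: 14.85
tool_pos: [0.5345, 0.2316, 0.1116]
tool_rot: [-3.141, -0.001, 0.24]
contact_force: [-4.3, -3.2, 22.1]
opening: 0.0457
grip_force: 60.0
```

```bash
python3 - <<'E'
from h import *
s,c=snap('scene');save(c,'s2.png',(220,60,390,200),4);print(s['contact_force'],s['tool_pos'],s['tool_rot'],s['torque'])
E
```

```text
[-4.33702264 -3.23634895 22.14045435] [0.53447734 0.23158611 0.11164711] [-3.14114560e+00 -8.86811816e-04  2.39959665e-01] [-0.48889618  0.74077696 -0.03726234]
```

View pics/s2.png

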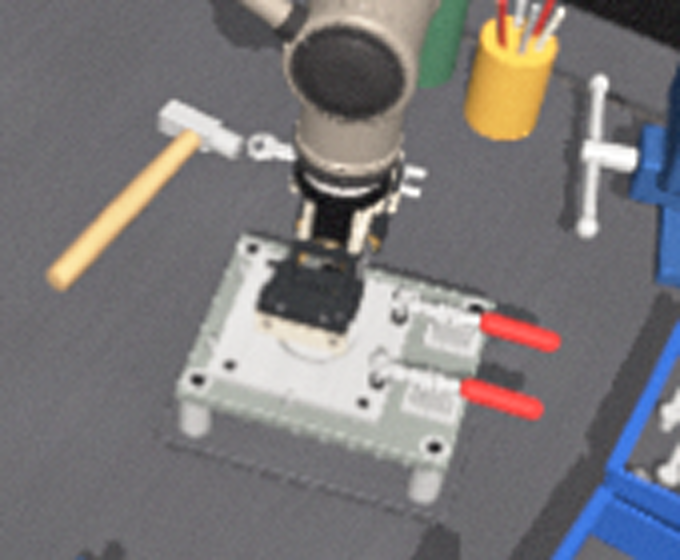

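The flange sits on the plate around the neck, at about (315,345) in the crop. The TCP is at 0.1116 m against 0.1118 m expected with the boss seated, and the push is a steady 22 N.

```bash
python3 -c "
from cell import robot
print(robot.hand_in())"
```

```text
the job is handed in; nothing more can be done
None
```

I handed the job in with the boss pressed home over the cone and still gripped at 60 N under a steady 22 N push; the flange looked seated on the plate, and the hand-in returned no verdict.

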